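# Take the safety cap off the steam cleaner

### The arm

A 7-joint arm with a two-finger parallel gripper is mounted at the origin on the work surface. World frame = base frame: x ahead of the robot, y to its left, z up, the work surface at z = 0. Lengths are in m, angles in rad, forces in N, time in s.
With the tool pointing down it reaches from about 0.4 to 0.875 m from the base axis. Payload 6.5 kg.
Tool frame: the origin (TCP) lies at the very end of the fingers, on their centre line; the grasp point (between the pads) lies 19 mm behind it; z points along the fingers, y is the line along which they close (so a half turn about z gives the same grasp; the last joint's range is limited). The gripper opens to 88 mm and grips with 3 to 60 N. Pads are 18 mm wide; open, the fingers measure 123 mm over their backs; the gripper's body (75 mm by 187 mm) begins 45 mm behind the grasp point.
Start: joints at [-1.186, 0.536, -0.004, 1.538, 0.003, 1.067, -0.071], TCP at [0.283, 0.585, 0.239] pointing down, gripper open.
Joint ranges: [-2.7, 2.7], [-0.37, 2.16], [-1.27, 1.26], [0.24, 2.4], [-1.31, 4.45], [0.19, 1.91], [-2.76, 2.76]. Speed limits (rad/s): [2.39, 2.39, 3.14, 3.14, 3.14, 3.14, 3.14].

### API

Orientations are given as a rotation vector (axis times angle).
In Python, from rig import arm gives the robot as it stands.
- The arm moves only by the tool step_arm, never from a script. Its argument "commands" is a list of rows, each an object with "grip": the opening, from 0 (shut) to 1 (fully open); "dp": the shift along the world's x, y, z in m, a list of three; "angular": the turn, a rotation vector about the world's x, y, z in rad, a list of three. In form: [{"grip": grip, "dp": [tx, ty, tz], "angular": [ax, ay, az]}, ...]. A call has 1 to 20 rows; each row shifts and turns the commanded pose from where the row before left it; what a row does not reach is not made up. A row lasts 1/8 s, in which the tool goes at most 62.5 mm and 10.7 degrees, less where a joint would pass 70% of its speed; a pose out of reach is approached as far as the arm can. A call is refused whole if a number of a shift passes 0.0625 or a number of a turn 0.188, either way. A call with a gripper value outside its range is refused whole. The fingers move at their own pace and stop on an object; "force" is the grip in N (left out, the last holds). Time passes only in rows, so rows that do not move let the fingers close. It gives the time, the measured TCP pose, the force, the opening and the grip force at its end, in the units of the state.
- arm.sense(): the state, without advancing time (a new reading comes with each control period).
- arm.capture(name): name is "side" or "top" or "wrist"; returns a dict with "color" (384x512x3 uint8, blue, green, red), "range_z" (384x512 float32, m along the optical axis (not along the pixel's ray), 0 where there is no reading), "intrinsics" (3x3 intrinsics, pixels), "camera_from_world" (4x4, takes a point from world to camera coordinates). Camera axes: x right, y down, z forward; pixel columns grow to the right and rows downward; lengths in m; the calibration is good to about 2 mm. A picture is of the moment at which its call begins.
- arm.job_done(): hands the job in; it is judged then, once.
The state is a dict: "time_s": time; "q": joint angles; "joint_vel": joint speeds; "effort": joint torques, N m; "ee_pos": TCP position; "tcp_rot": TCP orientation; "wrist_force": force on the tool from outside, world axes, zero at the start; "wrist_torque": the same for the moment, N m; "opening": finger opening in m; "finger_force": force on a finger pad.
Only numpy, scipy, OpenCV 4.12 (cv2) and the standard library are available. Lean on these libraries where they do the work, as an engineer would, in place of code of your own. Each camera call takes 0.05 s, during which the arm holds its last target. There are 200 camera calls.

### The job

Open the steam cleaner for refilling: press its sprung red filler cap down until you feel it bottom, keep it down while turning it anticlockwise (seen from above) a sixth of a turn until it is free, lift it off and stand it, grip up, on the middle of the cork coaster. Handle the catch with feeling: never load the cap against the cleaner with more than about 27 N, and set the cap down gently. Leave the mug, the vitamin jar and the sauce bottle standing where they are.

Things in the scene. Friction and masses are not known exactly. Their poses are not given: they have to be found in the camera images.
- cleaner: Fixed steam cleaner: white casing 200 x 190 mm (x by y), top face 130 mm above the table, dial on its front (-x), black carry handle at the rear of the top, 36 mm high and 80 mm from the axis. Black filler neck, 52 mm diameter, mid-top. Origin: underside, on the neck's axis. Red mark beside the neck towards +x (locked), green mark 60 degrees anticlockwise (free).
- neck_top (a point): Centre of the upper rim of the neck, 175 mm above the table (neck 45 mm tall); axes as the cleaner's. The locked cap's rim is 16 mm below it. To clear the neck the cap must rise 20 mm or more over its locked height. Turning: held down past the catch the cap turns anticlockwise only; free at 60 degrees, within about 10; a hard end stop lies about 14 degrees beyond 60.
- cap: Red safety cap, 68 mm diameter, 70 mm tall, 60 to 130 g. Origin: centre of its open lower rim; z up. Hollow skirt from 0 to 36 mm, closed disc from 36 to 44 mm, wing grip above. A stem with a crossbar hides inside and ends 3 mm above the rim, so the cap stands flat. At the start it is locked on the neck: its x within 2 degrees of the cleaner's x, its rim 159 mm above the table.
- cap_grip (a point): Middle of the cap's wing grip, on its axis, 57 mm above the rim. The grip is 50 mm long (cap's x), 14 mm thick (cap's y) and 26 mm tall, rising from the disc 44 mm above the rim; fingertips astride it can bear on the disc. A white mark is on its +x end. Let up at 60 degrees, the spring lifts the cap 6 mm above its locked height and it can be drawn straight up.
- cap_top (a point): Top of the wing grip, 70 mm above the rim; where the press goes in. A spring resists with 7 N at rest plus 0.6 N per mm. The cap cannot turn until pressed past a hidden catch 3 to 15 mm down, different every time and not to be seen; 2 mm below the catch it bottoms on a hard stop and the force rises steeply. Turn it just on that stop, pressing with 19 to 23 N in all.
- coaster: Round cork coaster fixed on the table, 110 mm diameter, 8 mm thick, in a dark teal tray rim 120 mm across and 5 mm high. Origin: centre of its underside; its top is 8 mm up. It may stand on either side of the cleaner.
- mug: Blue ceramic mug, 76 mm diameter, 90 mm tall, beyond the coaster (+x). Origin: centre of its underside. Bystander.
- vitamins: Amber vitamin jar, 54 mm diameter, 85 mm tall, on the robot's side of the coaster. Origin: centre of its underside. Bystander.
- sauce: Red sauce bottle with a white cap, 60 mm diameter, 170 mm tall, beyond the cleaner (+x). Origin: centre of its underside. Bystander.

How it is judged:
By the outcome, as a careful person would: the job done as asked, in the order asked, and still so for the second after the job is handed in, with the robot touching nothing.
It also fails if it takes over 67 s, if anything falls off the work surface, if the arm or the gripper's body presses on something with over 40 N, if the wrist force passes 120 N, or if a joint passes its speed limit or range.

## Working session

There is one attempt and no reset: what is moved stays moved. The work goes in short steps, Python scripts to look and compute and a tool call to move; the robot and the scene stay as the last step left them, time stands still between calls to the robot, and variables do not carry over. Pictures are saved under pics/ and viewed, at most 10 in all, crops included, and the job is handed in when it is done.

Besides the shell and the picture viewer there is one more tool, called after "Request:" as name(argument=value, ...), one argument or row to a line, values as JSON. step_arm: Moves the arm, as the interface text tells. Its arguments: {"type":"object","properties":{"commands":{"type":"array","items":{"type":"object","properties":{"grip":{"type":"number"},"dp":{"type":"array","items":{"type":"number"}},"angular":{"type":"array","items":{"type":"number"}}}}},"force":{"type":"number"}},"required":["commands"]}

```bash
mkdir -p pics; cat > h.py <<'E'
import numpy as np, cv2
from rig import arm
def unproj(c,u,v,z=None):
    K=c["intrinsics"];T=np.linalg.inv(c["camera_from_world"])
    z=c["range_z"][v,u] if z is None else z
    p=np.array([(u-K[0,2])/K[0,0]*z,(v-K[1,2])/K[1,1]*z,z,1]);return (T@p)[:3]
def cloud(c):
    K=c["intrinsics"];T=np.linalg.inv(c["camera_from_world"]);z=c["range_z"]
    v,u=np.mgrid[:z.shape[0],:z.shape[1]]
    P=np.stack([(u-K[0,2])/K[0,0]*z,(v-K[1,2])/K[1,1]*z,z,np.ones_like(z)],-1)@T.T
    P=P[...,:3];P[z<=0]=np.nan;return P
E
python3 - <<'E'
from h import *
for n in("top","side"):
    c=arm.capture(n);np.savez("c_"+n,**c);cv2.imwrite(f"pics/{n}0.png",c["color"])
    print(n,np.linalg.inv(c["camera_from_world"]).round(3).tolist(),c["intrinsics"].tolist())
s=arm.sense();print({k:np.round(v,3).tolist() for k,v in s.items()})
E
```

```text
top [[0.025, -0.996, 0.089, 0.464], [-0.999, -0.027, -0.024, 0.035], [0.026, -0.088, -0.996, 1.206], [0.0, 0.0, 0.0, 1.0]] [[446.36393069353176, 0.0, 250.85652581091267], [0.0, 446.36393069353176, 193.0162400725739], [0.0, 0.0, 1.0]]
side [[0.743, -0.476, 0.47, 0.102], [-0.669, -0.51, 0.541, -0.514], [-0.018, -0.717, -0.697, 0.826], [0.0, 0.0, 0.0, 1.0]] [[351.7568736194095, 0.0, 252.40097119995724], [0.0, 351.7568736194095, 189.811371698437], [0.0, 0.0, 1.0]]
{'time_s': 0.1, 'q': [-1.186, 0.537, -0.004, 1.539, 0.003, 1.067, -0.071], 'joint_vel': [0.0, -0.002, -0.001, -0.004, -0.001, -0.0, -0.0], 'effort': [0.002, -57.207, 0.993, -25.223, -0.056, 0.013, 0.0], 'ee_pos': [0.283, 0.585, 0.238], 'tcp_rot': [-0.702, -3.062, 0.002], 'wrist_force': [-0.124, 0.061, -0.551], 'wrist_torque': [-0.002, 0.009, -0.004], 'finger_force': 0.0, 'opening': 0.088}
```

View pics/top0.png

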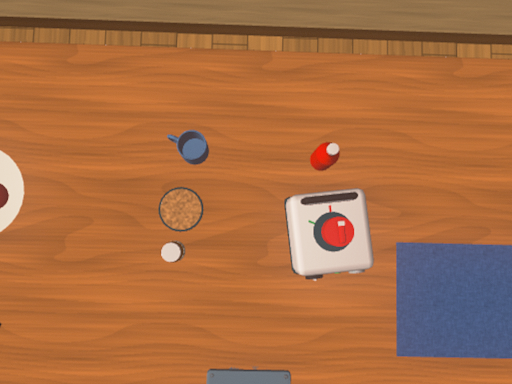

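View pics/side0.png

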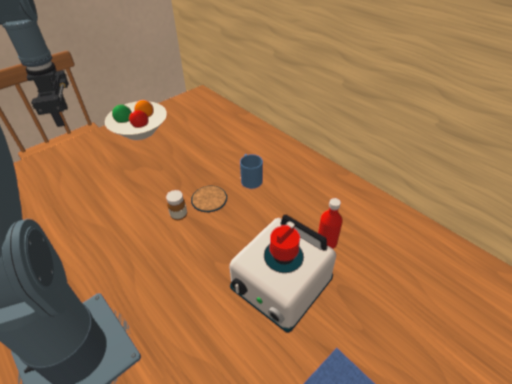

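The top view shows the cleaner with its cap at (337,232), coaster (181,209), mug (194,147), jar (172,252) and sauce (325,155). Image up is +x, and the coaster is on the +y side.

```bash
python3 - <<'E'
from h import *
for n in("top","side"):
    c=dict(np.load(f"c_{n}.npz"));P=cloud(c);hsv=cv2.cvtColor(c["color"],cv2.COLOR_BGR2HSV)
    H,S,V=cv2.split(hsv)
    red=((H<5)|(H>175))&(S>180)&(V>90)
    near=(abs(P[...,0]-.4)<.2)&(P[...,1]<0)
    for lo,hi in((.19,.21),(.222,.24)):
        m=red&(P[...,2]>lo)&(P[...,2]<hi)&(P[...,0]<.47)&(P[...,0]>.2)&(P[...,1]<-.05)
        q=P[m];
        if len(q)>4:
            r=cv2.minAreaRect((q[:,:2]*1000).astype(np.float32));print(n,"red",lo,len(q),q.mean(0).round(4),r)
    top=(P[...,2]>.124)&(P[...,2]<.135)&(P[...,1]<0)
    print(n,"case",cv2.minAreaRect((P[top][:,:2]*1000).astype(np.float32)))
    m=(P[...,2]>.004)&(P[...,2]<.012)&(abs(P[...,1]-.19)<.12)&(abs(P[...,0]-.45)<.1)&(H>5)&(H<25)
    u=P[m]
    if n=="top":
        for nm,(a,b) in dict(coaster=(181,209),jar=(172,252),mug=(198,150),sauce=(333,149)).items(): print(nm,unproj(c,a,b).round(4))
    cork=cv2.inRange(hsv,(5,60,60),(20,180,190))
    for nm,x0,x1,y0,y1,z0,z1 in (("coaster",.35,.55,.1,.3,.003,.013),("jar",.25,.4,.1,.3,.03,.12),("mug",.45,.7,.05,.3,.03,.12),("sauce",.48,.7,-.3,0,.08,.2)):
        m=(P[...,0]>x0)&(P[...,0]<x1)&(P[...,1]>y0)&(P[...,1]<y1)&(P[...,2]>z0)&(P[...,2]<z1);q=P[m]
        if len(q)>3: print(n,nm,len(q),q.min(0).round(3),q.max(0).round(3))
    cr=c["color"][175:300,270:395] if n=="top" else c["color"][190:340,210:360]
    cv2.imwrite(f"pics/{n}1.png",cv2.resize(cr,(560,560),interpolation=cv2.INTER_CUBIC))
E
```

```text
top red 0.19 231 [ 0.4568 -0.1853  0.2037] ((455.4046325683594, -189.27220153808594), (26.890933990478516, 66.66880798339844), 1.4311712980270386)
top red 0.222 71 [ 0.4586 -0.1898  0.2288] ((458.2035217285156, -190.39137268066406), (22.576984405517578, 14.419157981872559), 6.362848281860352)
top case ((529.4480590820312, -180.18496704101562), (308.23333740234375, 182.99154663085938), 7.741628646850586)
coaster [0.5232 0.1922 0.0072]
jar [0.4122 0.1998 0.0871]
mug [0.6842 0.1524 0.008 ]
sauce [ 0.6662 -0.1812  0.1707]
top coaster 1934 [0.35  0.101 0.003] [0.55  0.3   0.013]
top jar 88 [0.385 0.181 0.035] [0.4   0.224 0.089]
top mug 263 [0.644 0.125 0.03 ] [0.7   0.213 0.096]
top sauce 3073 [ 0.48  -0.281  0.08 ] [ 0.693 -0.084  0.2  ]
side red 0.19 267 [ 0.4541 -0.1985  0.2018] ((455.21710205078125, -192.93748474121094), (63.508453369140625, 29.256080627441406), 89.81419372558594)
side red 0.222 65 [ 0.4587 -0.1944  0.2285] ((459.36724853515625, -193.55592346191406), (21.13756561279297, 12.988883972167969), 5.338057041168213)
side case ((655.8792724609375, -184.67462158203125), (1447.6683349609375, 365.46710205078125), 0.13841019570827484)
side coaster 817 [0.351 0.1   0.003] [0.55  0.299 0.013]
side jar 117 [0.386 0.18  0.031] [0.4   0.22  0.089]
side mug 400 [0.646 0.122 0.03 ] [0.7   0.199 0.094]
side sauce 2474 [ 0.48  -0.286  0.08 ] [ 0.694 -0.092  0.2  ]
```

View pics/top1.png

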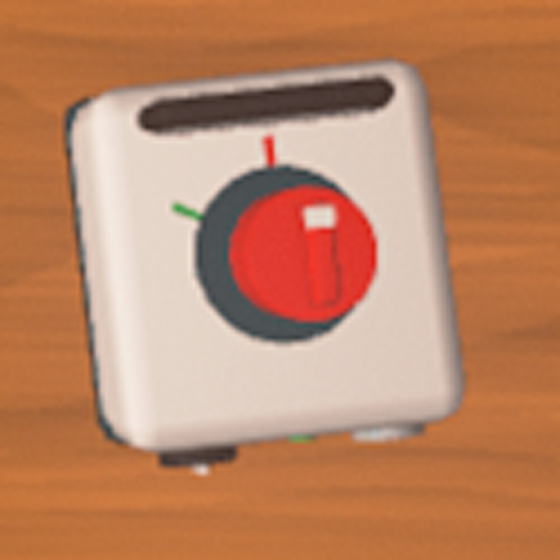

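```bash
python3 - <<'E'
from h import *
c=dict(np.load("c_top.npz"));P=cloud(c)
def zx(z,u,v): # intersect pixel ray with plane z
    a=unproj(c,u,v,.5);b=unproj(c,u,v,1.);t=(z-a[2])/(b[2]-a[2]);return a+t*(b-a)
f=lambda x,y:(270+x*125/560,175+y*125/560)
h=lambda a,b,z:(zx(z,*f(*a)),zx(z,*f(*b)))
ang=lambda pq:np.degrees(np.arctan2(*(pq[1]-pq[0])[[1,0]])).round(2)
print("handle(+90)",ang(h((385,92),(150,117),.166)),"left edge",ang(h((128,430),(92,110),.13)),"right",ang(h((463,400),(420,90),.125)),"grip",ang(h((325,303),(319,207),.229)))
m=(P[...,2]>.125)&(P[...,2]<.135)&(P[...,1]<-.05)&(P[...,0]<.56)&(P[...,0]>.3)
print(cv2.minAreaRect((P[m][:,:2]*1000).astype(np.float32)))
# red/green marks
print("red",zx(.13,*f(268,150)),"green",zx(.13,*f(187,212)))
# cap disc outline circle at z=.203 (pts near left-cut) ; grip centre
print("disc edges",zx(.203,*f(376,255)),zx(.203,*f(300,323)),zx(.203,*f(300,187)),"grip top c",zx(.229,*f(322,255)))
V=c["color"].astype(int)
# dark ring = tray rim
hsv=cv2.cvtColor(c["color"],cv2.COLOR_BGR2HSV)
sub=(slice(180,240),slice(150,212));d=(V[sub].max(-1)<85).astype(np.uint8)
cs=max(cv2.findContours(d,0,1)[0],key=cv2.contourArea);q=np.array([zx(.005,150+p[0][0],180+p[0][1])[:2]*1000 for p in cs],np.float32)
print("coaster",cv2.minEnclosingCircle(q),cv2.fitEllipse(q))
for nm,b in dict(jar=(.36,.45,.15,.25,.08,.09),sauce=(.6,.72,-.25,-.1,.163,.18)).items():
    k=(P[...,0]>b[0])&(P[...,0]<b[1])&(P[...,1]>b[2])&(P[...,1]<b[3])&(P[...,2]>b[4])&(P[...,2]<b[5]);print(nm,P[k].mean(0).round(4))
E
```

```text
handle(+90) 97.6 left edge 7.41 right 8.09 grip 4.01
((471.62860107421875, -187.8238525390625), (190.6261749267578, 182.516845703125), 7.369358062744141)
red [ 0.52785713 -0.18316885  0.13      ] green [ 0.49324489 -0.13961593  0.13      ]
disc edges [ 0.47212964 -0.22342335  0.203     ] [ 0.4372409  -0.18528912  0.203     ] [ 0.50529806 -0.18475333  0.203     ] grip top c [ 0.47125375 -0.19014554  0.229     ]
coaster ((522.2935791015625, 188.38577270507812), 57.50114822387695) ((523.6722412109375, 193.04197692871094), (113.52532196044922, 114.11625671386719), 55.919921875)
jar [0.4115 0.2046 0.0857]
sauce [ 0.666  -0.1797  0.1706]
```

Request:
step_arm(
  commands=[
    {"grip": 0.45,"dp": [0.01,-0.01,0.03],"angular": [0,0,-0.05]},
    {"grip": 0.45,"dp": [0.02,-0.03,0.03],"angular": [0,0,-0.12]},
    {"grip": 0.45,"dp": [0.025,-0.04,0.02],"angular": [0,0,-0.12]},
    {"grip": 0.45,"dp": [0.025,-0.045,0.01],"angular": [0,0,-0.12]},
    {"grip": 0.45,"dp": [0.025,-0.045,0],"angular": [0,0,-0.12]},
    {"grip": 0.45,"dp": [0.025,-0.045,0],"angular": [0,0,-0.12]},
    {"grip": 0.45,"dp": [0.02,-0.045,0],"angular": [0,0,-0.12]},
    {"grip": 0.45,"dp": [0.015,-0.045,0],"angular": [0,0,-0.12]},
    {"grip": 0.45,"dp": [0.01,-0.045,0],"angular": [0,0,-0.12]},
    {"grip": 0.45,"dp": [0,-0.045,0],"angular": [0,0,-0.12]},
    {"grip": 0.45,"dp": [0,-0.045,0],"angular": [0,0,-0.12]},
    {"grip": 0.45,"dp": [0,-0.045,0],"angular": [0,0,-0.12]},
    {"grip": 0.45,"dp": [0,-0.045,0],"angular": [0,0,-0.12]},
    {"grip": 0.45,"dp": [0,-0.045,0],"angular": [0,0,-0.12]},
    {"grip": 0.45,"dp": [0,-0.045,0],"angular": [0,0,-0.12]},
    {"grip": 0.45,"dp": [0,-0.045,0],"angular": [0,0,-0.12]},
  ],
)

```text
time_s: 2.1
ee_pos: [0.4578, -0.0813, 0.3286]
tcp_rot: [-2.87, -1.277, 0.0]
wrist_force: [0.5, -1.0, -0.1]
opening: 0.04
finger_force: 0.0
```

Request:
step_arm(
  commands=[
    {"grip": 0.45,"dp": [0.003,-0.025,0],"angular": [0,0,-0.12]},
    {"grip": 0.45,"dp": [0.003,-0.025,0],"angular": [0,0,-0.12]},
    {"grip": 0.45,"dp": [0.003,-0.02,-0.01],"angular": [0,0,-0.12]},
    {"grip": 0.45,"dp": [0.002,-0.02,-0.01],"angular": [0,0,-0.12]},
    {"grip": 0.45,"dp": [0.002,-0.012,0],"angular": [0,0,-0.12]},
    {"grip": 0.45,"dp": [0,-0.006,0],"angular": [0,0,-0.11]},
    {"grip": 0.45,"dp": [0,0,0],"angular": [0,0,0]},
    {"grip": 0.45,"dp": [0,0,0],"angular": [0,0,0]},
  ],
)

```text
time_s: 3.1
ee_pos: [0.4711, -0.1875, 0.3086]
tcp_rot: [-3.134, -0.209, 0.0]
wrist_force: [0.3, -1.0, 0.5]
opening: 0.0401
finger_force: 0.0
```

```bash
python3 - <<'E'
from h import *
c=arm.capture("wrist");np.savez("c_w",**c);P=cloud(c)
hsv=cv2.cvtColor(c["color"],cv2.COLOR_BGR2HSV);H,S,V=cv2.split(hsv)
m=(P[...,2]>.224)&(P[...,2]<.236)&(abs(P[...,0]-.471)<.06)&(abs(P[...,1]+.19)<.06)
q=P[m];print(len(q),q.mean(0),cv2.minAreaRect((q[:,:2]*1000).astype(np.float32)))
m=(P[...,2]>.196)&(P[...,2]<.209)&(abs(P[...,0]-.471)<.05)&(abs(P[...,1]+.19)<.05)
q=P[m];print(len(q),q.mean(0),cv2.minEnclosingCircle((q[:,:2]*1000).astype(np.float32)))
s=arm.sense();print({k:np.round(s[k],4).tolist() for k in("ee_pos","tcp_rot","wrist_force","q")})
K=c["intrinsics"];p=c["camera_from_world"]@np.r_[s["ee_pos"],1];print("tcp px",(K@p[:3]/p[2])[:2],np.linalg.inv(c["camera_from_world"]).round(3).tolist())
cv2.imwrite("pics/w0.png",c["color"])
E
```

```text
800 [ 0.47465557 -0.18980455  0.22886736] ((473.14434814453125, -190.2696075439453), (49.56162643432617, 13.53968620300293), 7.4130330085754395)
2640 [ 0.4760995  -0.18938489  0.20300526] ((472.8711853027344, -189.97222900390625), 33.85780715942383)
{'ee_pos': [0.4712, -0.1874, 0.3086], 'tcp_rot': [-3.1343, -0.2091, 0.0003], 'wrist_force': [0.1893, 0.3366, -0.168], 'q': [-0.3815, 0.2691, 0.8159, 1.8637, -0.2192, 1.1013, -0.921]}
tcp px [257.12106716 242.63094954] [[0.133, -0.948, -0.289, 0.546], [-0.991, -0.128, -0.037, -0.177], [-0.002, 0.291, -0.957, 0.455], [0.0, 0.0, 0.0, 1.0]]
```

View pics/w0.png

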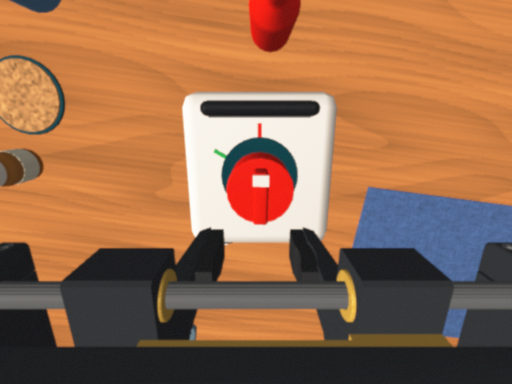

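The wrist view shows the cap (260,188) centred between the fingers, white mark up the image (+x), aligned with the tool. Descending astride the grip.

Request:
step_arm(
  commands=[
    {"grip": 0.45,"dp": [0.0014,-0.0026,-0.01],"angular": [0,0,0]},
    {"grip": 0.45,"dp": [0,0,-0.02],"angular": [0,0,0]},
    {"grip": 0.45,"dp": [0,0,-0.02],"angular": [0,0,0]},
    {"grip": 0.45,"dp": [0,0,-0.02],"angular": [0,0,0]},
    {"grip": 0.45,"dp": [0,0,-0.015],"angular": [0,0,0]},
    {"grip": 0.45,"dp": [0,0,-0.01],"angular": [0,0,0]},
    {"grip": 0.45,"dp": [0,0,-0.006],"angular": [0,0,0]},
    {"grip": 0.45,"dp": [0,0,0],"angular": [0,0,0]},
    {"grip": 0.45,"dp": [0,0,0],"angular": [0,0,0]},
  ],
)

```text
time_s: 4.28
ee_pos: [0.4729, -0.1907, 0.2082]
tcp_rot: [3.135, 0.205, 0.001]
wrist_force: [-0.4, -0.4, 0.0]
opening: 0.0398
finger_force: 0.0
```

```bash
python3 - <<'E'
from h import *
F=[]
for i in range(4): arm.capture("side");F.append(arm.sense()["wrist_force"])
s=arm.sense();print(np.round(F,2).tolist(),np.round(s["ee_pos"],4),np.round(s["q"],3))
E
```

```text
[[-0.09, -0.37, -0.39], [0.17, 0.89, -0.01], [0.11, -0.33, -0.23], [0.43, 1.38, 0.26]] [ 0.4728 -0.1906  0.208 ] [-0.29   0.414  0.743  1.967 -0.357  0.893 -0.801]
```

Request:
step_arm(
  commands=[
    {"grip": 0.1,"dp": [0,0,-0.002],"angular": [0,0,0]},
    {"grip": 0.1,"dp": [0,0,0],"angular": [0,0,0]},
    {"grip": 0,"dp": [0,0,0],"angular": [0,0,0]},
    {"grip": 0,"dp": [0,0,0],"angular": [0,0,0]},
    {"grip": 0,"dp": [0,0,0],"angular": [0,0,0]},
    {"grip": 0,"dp": [0,0,0],"angular": [0,0,0]},
  ],
  force=30,
)

```text
time_s: 5.22
ee_pos: [0.4726, -0.1906, 0.2057]
tcp_rot: [3.135, 0.205, -0.0]
wrist_force: [0.1, -0.5, -1.4]
opening: 0.0135
finger_force: 30.0
```

Request:
step_arm(
  commands=[
    {"grip": 0,"dp": [0,0,-0.002],"angular": [0,0,0]},
    {"grip": 0,"dp": [0,0,0],"angular": [0,0,0]},
  ],
)

```text
time_s: 5.48
ee_pos: [0.4727, -0.1906, 0.204]
tcp_rot: [-3.135, -0.205, -0.001]
wrist_force: [-1.0, 0.3, 5.8]
opening: 0.0139
finger_force: 30.0
```

Request:
step_arm(
  commands=[
    {"grip": 0,"dp": [0,0,-0.002],"angular": [0,0,0]},
    {"grip": 0,"dp": [0,0,0],"angular": [0,0,0]},
  ],
)

```text
time_s: 5.72
ee_pos: [0.4729, -0.1907, 0.2022]
tcp_rot: [-3.135, -0.205, -0.001]
wrist_force: [-1.2, 1.0, 5.7]
opening: 0.014
finger_force: 30.0
```

Request:
step_arm(
  commands=[
    {"grip": 0,"dp": [0,0,-0.001],"angular": [0,0,0]},
    {"grip": 0,"dp": [0,0,0],"angular": [0,0,0]},
  ],
)

```text
time_s: 5.98
ee_pos: [0.4729, -0.1907, 0.2013]
tcp_rot: [-3.135, -0.205, -0.001]
wrist_force: [-2.0, 1.0, 7.8]
opening: 0.0136
finger_force: 30.0
```

Request:
step_arm(
  commands=[
    {"grip": 0,"dp": [0,0,-0.001],"angular": [0,0,0]},
    {"grip": 0,"dp": [0,0,0],"angular": [0,0,0]},
  ],
)

```text
time_s: 6.22
ee_pos: [0.4729, -0.1907, 0.2003]
tcp_rot: [-3.135, -0.205, -0.001]
wrist_force: [-1.8, 0.8, 7.2]
opening: 0.0135
finger_force: 30.0
```

Request:
step_arm(
  commands=[
    {"grip": 0,"dp": [0,0,-0.0005],"angular": [0,0,0]},
    {"grip": 0,"dp": [0,0,0],"angular": [0,0,0]},
  ],
)

```text
time_s: 6.48
ee_pos: [0.473, -0.1907, 0.1999]
tcp_rot: [-3.135, -0.205, -0.001]
wrist_force: [-2.7, 0.1, 7.1]
opening: 0.0137
finger_force: 30.0
```

Request:
step_arm(
  commands=[
    {"grip": 0,"dp": [0,0,-0.001],"angular": [0,0,0]},
    {"grip": 0,"dp": [0,0,0],"angular": [0,0,0]},
  ],
)

```text
time_s: 6.72
ee_pos: [0.473, -0.1907, 0.1989]
tcp_rot: [-3.135, -0.205, -0.001]
wrist_force: [-1.3, 1.9, 8.0]
opening: 0.014
finger_force: 30.0
```

```bash
cat > f.py <<'E'
from h import *
F=[]
for i in range(3): c=arm.capture("side");F.append(arm.sense()["wrist_force"])
s=arm.sense();print(np.round(F,1).tolist(),np.mean(F,0).round(2),np.round(s["ee_pos"],4),np.round(s["wrist_torque"],2),round(s["time_s"],2))
P=cloud(c);hsv=cv2.cvtColor(c["color"],cv2.COLOR_BGR2HSV)
m=((hsv[...,0]<5)|(hsv[...,0]>175))&(hsv[...,1]>180)&(abs(P[...,0]-.473)<.033)&(abs(P[...,1]+.19)<.033)&(P[...,2]>.15)
z=P[m][:,2];z=z[(z<.21)];h,e=np.histogram(z,np.arange(.175,.21,.002));print(h)
k=h.argmax();print("disc z",np.median(z[abs(z-e[k]-.001)<.003]))
E
python3 f.py
```

```text
[[-2.6, 0.8, 7.7], [-2.1, 0.8, 8.7], [-2.1, 0.6, 8.8]] [-2.24  0.73  8.43] [ 0.473  -0.1907  0.1989] [0.22 0.69 0.03] 6.88
[ 15  14   7  14  14  12  11  12   6  22  92 130  24   5   6   6   9]
disc z 0.19733013840953262
```

Request:
step_arm(
  commands=[
    {"grip": 0,"dp": [0,0,-0.0007],"angular": [0,0,0]},
    {"grip": 0,"dp": [0,0,0],"angular": [0,0,0]},
  ],
)

```text
time_s: 7.12
ee_pos: [0.473, -0.1907, 0.1983]
tcp_rot: [-3.135, -0.205, -0.002]
wrist_force: [-2.3, 1.2, 8.4]
opening: 0.0137
finger_force: 30.0
```

Request:
step_arm(
  commands=[
    {"grip": 0,"dp": [0,0,-0.0003],"angular": [0,0,0]},
    {"grip": 0,"dp": [0,0,0],"angular": [0,0,0]},
  ],
)

```text
time_s: 7.38
ee_pos: [0.473, -0.1907, 0.198]
tcp_rot: [-3.135, -0.205, -0.001]
wrist_force: [-1.8, 0.9, 9.6]
opening: 0.0136
finger_force: 30.0
```

Request:
step_arm(
  commands=[
    {"grip": 0,"dp": [0,0,-0.0007],"angular": [0,0,0]},
    {"grip": 0,"dp": [0,0,0],"angular": [0,0,0]},
  ],
)

```text
time_s: 7.62
ee_pos: [0.473, -0.1907, 0.1973]
tcp_rot: [-3.135, -0.205, -0.002]
wrist_force: [-2.7, 1.8, 9.5]
opening: 0.014
finger_force: 30.0
```

Request:
step_arm(
  commands=[
    {"grip": 0,"dp": [0,0,-0.0007],"angular": [0,0,0]},
    {"grip": 0,"dp": [0,0,0],"angular": [0,0,0]},
  ],
)

```text
time_s: 7.88
ee_pos: [0.473, -0.1907, 0.1966]
tcp_rot: [-3.135, -0.205, -0.002]
wrist_force: [-2.6, 0.7, 10.0]
opening: 0.0139
finger_force: 30.0
```

Request:
step_arm(
  commands=[
    {"grip": 0,"dp": [0,0,-0.0007],"angular": [0,0,0]},
    {"grip": 0,"dp": [0,0,0],"angular": [0,0,0]},
  ],
)

```text
time_s: 8.12
ee_pos: [0.473, -0.1907, 0.196]
tcp_rot: [-3.135, -0.205, -0.002]
wrist_force: [-1.9, 0.8, 10.4]
opening: 0.014
finger_force: 30.0
```

Request:
step_arm(
  commands=[
    {"grip": 0,"dp": [0,0,-0.0007],"angular": [0,0,0]},
    {"grip": 0,"dp": [0,0,0],"angular": [0,0,0]},
  ],
)

```text
time_s: 8.38
ee_pos: [0.473, -0.1907, 0.1953]
tcp_rot: [-3.135, -0.205, -0.002]
wrist_force: [-1.9, 1.3, 11.2]
opening: 0.0134
finger_force: 30.0
```

Request:
step_arm(
  commands=[
    {"grip": 0,"dp": [0,0,-0.0007],"angular": [0,0,0]},
    {"grip": 0,"dp": [0,0,0],"angular": [0,0,0]},
  ],
)

```text
time_s: 8.62
ee_pos: [0.473, -0.1907, 0.1946]
tcp_rot: [-3.135, -0.205, -0.002]
wrist_force: [-3.0, 1.6, 11.2]
opening: 0.0138
finger_force: 30.0
```

Request:
step_arm(
  commands=[
    {"grip": 0,"dp": [0,0,-0.0007],"angular": [0,0,0]},
    {"grip": 0,"dp": [0,0,0],"angular": [0,0,0]},
  ],
)

```text
time_s: 8.88
ee_pos: [0.4731, -0.1907, 0.194]
tcp_rot: [-3.134, -0.205, -0.002]
wrist_force: [-2.6, 1.3, 12.0]
opening: 0.0136
finger_force: 30.0
```

Request:
step_arm(
  commands=[
    {"grip": 0,"dp": [0,0,-0.0007],"angular": [0,0,0]},
    {"grip": 0,"dp": [0,0,0],"angular": [0,0,0]},
  ],
)

```text
time_s: 9.12
ee_pos: [0.473, -0.1907, 0.1933]
tcp_rot: [-3.134, -0.205, -0.002]
wrist_force: [-3.5, 1.8, 12.1]
opening: 0.0138
finger_force: 30.0
```

Request:
step_arm(
  commands=[
    {"grip": 0,"dp": [0,0,-0.0007],"angular": [0,0,0]},
    {"grip": 0,"dp": [0,0,0],"angular": [0,0,0]},
  ],
)

```text
time_s: 9.38
ee_pos: [0.4731, -0.1907, 0.1927]
tcp_rot: [-3.134, -0.205, -0.002]
wrist_force: [-3.2, 2.3, 13.0]
opening: 0.0138
finger_force: 30.0
```

Request:
step_arm(
  commands=[
    {"grip": 0,"dp": [0,0,-0.0007],"angular": [0,0,0]},
    {"grip": 0,"dp": [0,0,0],"angular": [0,0,0]},
  ],
)

```text
time_s: 9.62
ee_pos: [0.4733, -0.1909, 0.1927]
tcp_rot: [-3.134, -0.205, -0.003]
wrist_force: [-6.0, 1.8, 20.7]
opening: 0.0136
finger_force: 30.0
```

```bash
python3 f.py; python3 -c "
from h import *
s=arm.sense();print(np.round(s['q'],3))"
```

```text
[[-3.8, 2.2, 19.8], [-4.4, 3.4, 19.9], [-4.9, 3.4, 20.8]] [-4.34  3.02 20.16] [ 0.4734 -0.1909  0.1927] [0.64 1.34 0.03] 9.78
[ 10  13  13  15   9  11  20  83 137  14   7   8   5   9   3   7   6]
disc z 0.1913384497528453
[-0.273  0.438  0.726  1.979 -0.382  0.861 -0.781]
```

Request:
step_arm(
  commands=[
    {"grip": 0,"dp": [0,0,0],"angular": [0,0,0.03]},
    {"grip": 0,"dp": [0,0,0],"angular": [0,0,0.05]},
    {"grip": 0,"dp": [0,0,0],"angular": [0,0,0.05]},
    {"grip": 0,"dp": [0,0,0],"angular": [0,0,0]},
  ],
)

```text
time_s: 10.28
ee_pos: [0.4741, -0.1913, 0.1927]
tcp_rot: [3.114, 0.409, 0.006]
wrist_force: [-1.3, 1.2, 16.1]
opening: 0.0136
finger_force: 30.0
```

```bash
python3 f.py; python3 -c "
from h import *
s=arm.sense();print(np.round(s['q'],3),np.round(s['tcp_rot'],3))"
```

```text
[[-1.5, 0.8, 15.6], [-1.7, 1.2, 15.8], [-2.8, 1.2, 15.4]] [-1.97  1.07 15.6 ] [ 0.4742 -0.1913  0.1927] [0.24 0.62 0.03] 10.43
[ 11  10  14  13   8  10  17 101 120  13   5   8   5   8   4   5   6]
disc z 0.1911948927650634
[-0.249  0.429  0.692  1.977 -0.361  0.855 -0.671] [3.114 0.408 0.006]
```

Request:
step_arm(
  commands=[
    {"grip": 0,"dp": [-0.0004,0.0002,-0.0004],"angular": [0,0,0]},
    {"grip": 0,"dp": [0,0,0],"angular": [0,0,0]},
  ],
)

```text
time_s: 10.68
ee_pos: [0.4741, -0.1913, 0.1927]
tcp_rot: [3.114, 0.408, 0.007]
wrist_force: [-2.2, 1.0, 19.3]
opening: 0.0143
finger_force: 30.0
```

Request:
step_arm(
  commands=[
    {"grip": 0,"dp": [0,0,0],"angular": [0,0,0.05]},
    {"grip": 0,"dp": [0,0,0],"angular": [0,0,0.06]},
    {"grip": 0,"dp": [0,0,0],"angular": [0,0,0.06]},
    {"grip": 0,"dp": [0,0,0],"angular": [0,0,0]},
  ],
)

```text
time_s: 11.18
ee_pos: [0.4746, -0.1914, 0.1927]
tcp_rot: [3.067, 0.672, 0.008]
wrist_force: [-0.6, 0.7, 16.8]
opening: 0.0138
finger_force: 30.0
```

Request:
step_arm(
  commands=[
    {"grip": 0,"dp": [0,0,-0.0003],"angular": [0,0,0]},
    {"grip": 0,"dp": [0,0,-0.0001],"angular": [0,0,0.06]},
    {"grip": 0,"dp": [0,0,-0.0001],"angular": [0,0,0.06]},
    {"grip": 0,"dp": [0,0,0],"angular": [0,0,0.06]},
    {"grip": 0,"dp": [0,0,0],"angular": [0,0,0]},
  ],
)

```text
time_s: 11.8
ee_pos: [0.4751, -0.1915, 0.1927]
tcp_rot: [2.993, 0.944, 0.009]
wrist_force: [-1.0, 0.9, 19.3]
opening: 0.0137
finger_force: 30.0
```

Request:
step_arm(
  commands=[
    {"grip": 0,"dp": [-0.0003,0,-0.0001],"angular": [0,0,0.06]},
    {"grip": 0,"dp": [0,0,-0.0001],"angular": [0,0,0.06]},
    {"grip": 0,"dp": [0,0,-0.0001],"angular": [0,0,0.06]},
    {"grip": 0,"dp": [0,0,0],"angular": [0,0,0]},
  ],
)

```text
time_s: 12.3
ee_pos: [0.4752, -0.1916, 0.1927]
tcp_rot: [2.895, 1.209, 0.01]
wrist_force: [-0.8, 1.0, 20.4]
opening: 0.0139
finger_force: 30.0
```

Request:
step_arm(
  commands=[
    {"grip": 0,"dp": [-0.0002,0,-0.0001],"angular": [0,0,0.06]},
    {"grip": 0,"dp": [0,0,0],"angular": [0,0,0.06]},
    {"grip": 0,"dp": [0,0,-0.0001],"angular": [0,0,0.06]},
    {"grip": 0,"dp": [0,0,0],"angular": [0,0,0]},
  ],
)

```text
time_s: 12.8
ee_pos: [0.4753, -0.1916, 0.1926]
tcp_rot: [2.774, 1.464, 0.01]
wrist_force: [0.2, 0.5, 21.8]
opening: 0.0138
finger_force: 30.0
```

Request:
step_arm(
  commands=[
    {"grip": 0,"dp": [0,0,0],"angular": [0,0,0.07]},
    {"grip": 0,"dp": [0,0,0],"angular": [0,0,0.07]},
    {"grip": 0,"dp": [0,0,0],"angular": [0,0,0.065]},
    {"grip": 0,"dp": [0,0,0],"angular": [0,0,0]},
  ],
)

```text
time_s: 13.3
ee_pos: [0.4753, -0.1916, 0.1927]
tcp_rot: [2.609, 1.74, 0.009]
wrist_force: [0.1, 0.4, 20.7]
opening: 0.0135
finger_force: 30.0
```

```bash
python3 - <<'E'
from h import *
c=arm.capture("side");s=arm.sense()
r=s["tcp_rot"];print(np.degrees(2*np.arctan2(r[1],r[0])),np.round(r,3),np.round(s["wrist_force"],1),np.round(s["wrist_torque"],2),np.round(s["q"],2))
cv2.imwrite("pics/s2.png",cv2.resize(c["color"][190:290,230:350],(720,600),interpolation=cv2.INTER_CUBIC))
E
```

```text
67.36482154207533 [2.609 1.739 0.009] [ 0.7  0.7 20.9] [ 0.08  0.11 -0.01] [-0.08  0.39  0.46  1.97 -0.23  0.83  0.12]
```

View pics/s2.png

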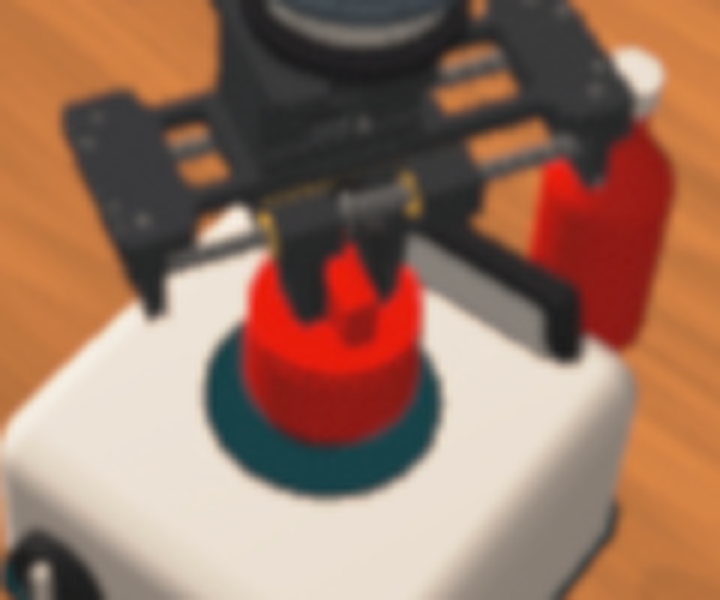

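The fingers still hold the cap and it has turned with the tool by 60°. Letting it up and drawing it off.

Request:
step_arm(
  commands=[
    {"grip": 0,"dp": [0,0,0.002],"angular": [0,0,0]},
    {"grip": 0,"dp": [0,0,0.003],"angular": [0,0,0]},
    {"grip": 0,"dp": [0,0,0.003],"angular": [0,0,0]},
    {"grip": 0,"dp": [0,0,0.003],"angular": [0,0,0]},
    {"grip": 0,"dp": [0,0,0.003],"angular": [0,0,0]},
    {"grip": 0,"dp": [0,0,0.003],"angular": [0,0,0]},
    {"grip": 0,"dp": [0,0,0.003],"angular": [0,0,0]},
    {"grip": 0,"dp": [0,0,0],"angular": [0,0,0]},
  ],
)

```text
time_s: 14.35
ee_pos: [0.4716, -0.1903, 0.2095]
tcp_rot: [-2.614, -1.742, 0.0]
wrist_force: [0.6, -0.3, 1.6]
opening: 0.0137
finger_force: 30.0
```

Request:
step_arm(
  commands=[
    {"grip": 0,"dp": [0,0,0.003],"angular": [0,0,0]},
    {"grip": 0,"dp": [0,0,0.004],"angular": [0,0,0]},
    {"grip": 0,"dp": [0,0,0.004],"angular": [0,0,0]},
    {"grip": 0,"dp": [0,0,0.004],"angular": [0,0,0]},
    {"grip": 0,"dp": [0,0,0.005],"angular": [0,0,0]},
    {"grip": 0,"dp": [0,0,0],"angular": [0,0,0]},
  ],
)

```text
time_s: 15.1
ee_pos: [0.4719, -0.1904, 0.2299]
tcp_rot: [2.614, 1.742, 0.001]
wrist_force: [0.2, -0.7, -1.7]
opening: 0.0137
finger_force: 30.0
```

```bash
python3 f.py
```

```text
[[-0.2, 0.8, -1.9], [1.0, -0.1, -2.2], [0.1, -0.3, -1.3]] [ 0.3   0.13 -1.8 ] [ 0.4716 -0.1903  0.2294] [-0.07  0.12 -0.  ] 15.25
[ 0  0  0  1  5  9 12 12 14 10  8 11 15 11 10 13 15]
disc z 0.20005021755683916
```

Request:
step_arm(
  commands=[
    {"grip": 0,"dp": [0,0,0.01],"angular": [0,0,0]},
    {"grip": 0,"dp": [0,0,0.015],"angular": [0,0,0]},
    {"grip": 0,"dp": [0,0,0.015],"angular": [0,0,0]},
    {"grip": 0,"dp": [0.002,0.01,0.01],"angular": [0,0,0]},
    {"grip": 0,"dp": [0.003,0.02,0],"angular": [0,0,0]},
    {"grip": 0,"dp": [0.004,0.03,0],"angular": [0,0,0]},
    {"grip": 0,"dp": [0.005,0.035,0],"angular": [0,0,0]},
    {"grip": 0,"dp": [0.005,0.035,0],"angular": [0,0,0]},
    {"grip": 0,"dp": [0.005,0.035,0],"angular": [0,0,0]},
    {"grip": 0,"dp": [0.005,0.035,0],"angular": [0,0,0]},
    {"grip": 0,"dp": [0.005,0.035,0],"angular": [0,0,0]},
    {"grip": 0,"dp": [0.005,0.035,0],"angular": [0,0,0]},
    {"grip": 0,"dp": [0.005,0.035,0],"angular": [0,0,0]},
    {"grip": 0,"dp": [0.003,0.03,0],"angular": [0,0,0]},
    {"grip": 0,"dp": [0.003,0.02,0],"angular": [0,0,0]},
    {"grip": 0,"dp": [0.001,0.015,0],"angular": [0,0,0]},
    {"grip": 0,"dp": [0.001,0.009,0],"angular": [0,0,0]},
    {"grip": 0,"dp": [0,0.005,0],"angular": [0,0,0]},
    {"grip": 0,"dp": [0,0,0],"angular": [0,0,0]},
    {"grip": 0,"dp": [0,0,0],"angular": [0,0,0]},
  ],
)

```text
time_s: 17.75
ee_pos: [0.5238, 0.1929, 0.2796]
tcp_rot: [2.615, 1.741, -0.0]
wrist_force: [0.0, -0.1, -1.2]
opening: 0.0136
finger_force: 30.0
```

```bash
python3 - <<'E'
from h import *
c=arm.capture("wrist");cv2.imwrite("pics/w3.png",c["color"]);np.savez("c_w3",**c)
d=arm.capture("side");cv2.imwrite("pics/s3.png",cv2.resize(d["color"][90:260,110:310],(706,600),interpolation=cv2.INTER_CUBIC))
s=arm.sense();print(np.round(s["ee_pos"],4),np.round(s["tcp_rot"],3),np.round(s["wrist_force"],1),np.round(s["q"],2))
P=cloud(c);hsv=cv2.cvtColor(c["color"],cv2.COLOR_BGR2HSV)
x,y,z=s["ee_pos"]
m=((hsv[...,0]<5)|(hsv[...,0]>175))&(hsv[...,1]>150)&(abs(P[...,0]-x)<.05)&(abs(P[...,1]-y)<.05)&(P[...,2]>.15)
q=P[m];q=q[(q[:,2]>z-.012)&(q[:,2]<z+.006)];print(len(q),np.median(q[:,2]),cv2.minEnclosingCircle((q[:,:2]*1000).astype(np.float32)))
E
```

```text
[0.5238 0.193  0.2796] [ 2.615  1.741 -0.   ] [ 0.3 -0.5 -1.3] [-0.67  0.34  0.31  1.76 -0.12  1.06 -0.72]
3542 0.2767840911724631 ((524.2883911132812, 195.05905151367188), 33.02614974975586)
```

View pics/w3.png

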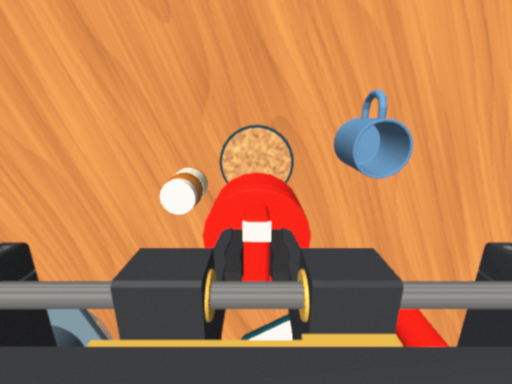

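View pics/s3.png

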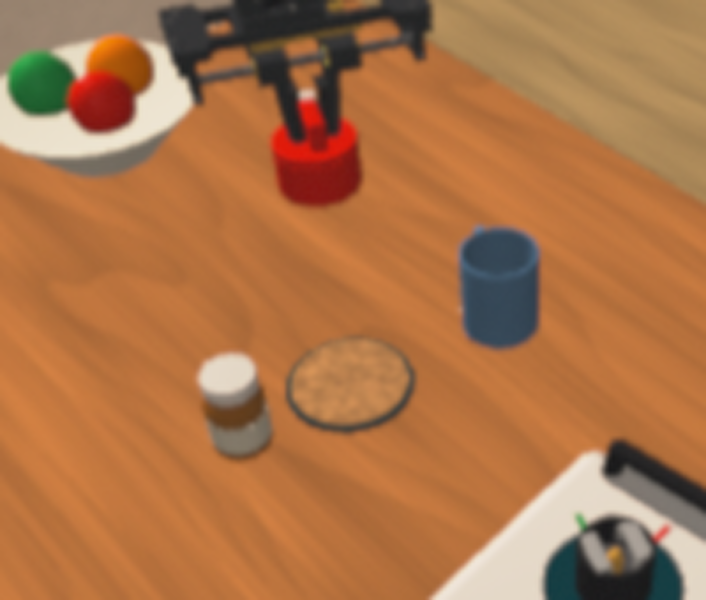

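The cap hangs level at about (0.524, 0.194), over the coaster, with mug and jar clear on either side. Lowering.

Request:
step_arm(
  commands=[
    {"grip": 0,"dp": [0,-0.001,-0.01],"angular": [0,0,0]},
    {"grip": 0,"dp": [0,0,-0.025],"angular": [0,0,0]},
    {"grip": 0,"dp": [0,0,-0.03],"angular": [0,0,0]},
    {"grip": 0,"dp": [0,0,-0.03],"angular": [0,0,0]},
    {"grip": 0,"dp": [0,0,-0.03],"angular": [0,0,0]},
    {"grip": 0,"dp": [0,0,-0.03],"angular": [0,0,0]},
    {"grip": 0,"dp": [0,0,-0.025],"angular": [0,0,0]},
    {"grip": 0,"dp": [0,0,-0.02],"angular": [0,0,0]},
    {"grip": 0,"dp": [0,0,-0.01],"angular": [0,0,0]},
    {"grip": 0,"dp": [0,0,-0.007],"angular": [0,0,0]},
    {"grip": 0,"dp": [0,0,0],"angular": [0,0,0]},
    {"grip": 0,"dp": [0,0,0],"angular": [0,0,0]},
  ],
)

```text
time_s: 19.35
ee_pos: [0.5242, 0.1928, 0.0631]
tcp_rot: [2.614, 1.742, 0.002]
wrist_force: [-0.1, 0.5, -1.4]
opening: 0.0134
finger_force: 30.0
```

```bash
cat > g.py <<'E'
from h import *
c=arm.capture("side");s=arm.sense();K=c["intrinsics"]
x,y,z=s["ee_pos"];print(np.round(s["ee_pos"],4),np.round(s["wrist_force"],1))
P=cloud(c);hsv=cv2.cvtColor(c["color"],cv2.COLOR_BGR2HSV)
m=((hsv[...,0]<5)|(hsv[...,0]>175))&(hsv[...,1]>150)&(abs(P[...,0]-.524)<.04)&(abs(P[...,1]-.193)<.04)
q=P[m];print("rim low z",np.percentile(q[:,2],[1,3,10]).round(4))
d=q[abs(q[:,2]-np.median(q[q[:,2]>.04][:,2]))<.004];print("disc",np.median(d[:,2]),cv2.minEnclosingCircle((d[:,:2]*1000).astype(np.float32)))
E
python3 g.py
```

```text
[0.5242 0.1928 0.0631] [ 0.9 -0.2 -0.8]
rim low z [0.0224 0.0248 0.0318]
disc 0.060964683606440306 ((524.3712768554688, 188.50082397460938), 32.15232467651367)
```

Request:
step_arm(
  commands=[
    {"grip": 0,"dp": [0,0,-0.002],"angular": [0,0,0]},
    {"grip": 0,"dp": [0,0,-0.002],"angular": [0,0,0]},
    {"grip": 0,"dp": [0,0,-0.001],"angular": [0,0,0]},
    {"grip": 0,"dp": [0,0,-0.001],"angular": [0,0,0]},
    {"grip": 0,"dp": [0,0,0],"angular": [0,0,0]},
  ],
)

```text
time_s: 20.02
ee_pos: [0.5236, 0.1926, 0.0564]
tcp_rot: [2.614, 1.742, -0.0]
wrist_force: [-0.5, -0.4, -1.7]
opening: 0.0137
finger_force: 30.0
```

Request:
step_arm(
  commands=[
    {"grip": 0,"dp": [0,0,-0.0005],"angular": [0,0,0]},
    {"grip": 0,"dp": [0,0,-0.0005],"angular": [0,0,0]},
    {"grip": 0,"dp": [0,0,0],"angular": [0,0,0]},
  ],
)

```text
time_s: 20.4
ee_pos: [0.5237, 0.1927, 0.0555]
tcp_rot: [-2.614, -1.742, 0.0]
wrist_force: [-0.1, -0.3, -0.4]
opening: 0.0137
finger_force: 30.0
```

Request:
step_arm(
  commands=[
    {"grip": 0,"dp": [0,0,-0.0003],"angular": [0,0,0]},
    {"grip": 0,"dp": [0,0,-0.0003],"angular": [0,0,0]},
    {"grip": 0,"dp": [0,0,0],"angular": [0,0,0]},
  ],
)

```text
time_s: 20.78
ee_pos: [0.5237, 0.1926, 0.0549]
tcp_rot: [-2.614, -1.742, 0.0]
wrist_force: [-0.3, 0.3, -0.6]
opening: 0.0135
finger_force: 30.0
```

```bash
python3 g.py
```

```text
[0.5237 0.1927 0.0549] [ 0.5 -0.8 -0.4]
rim low z [0.0141 0.0169 0.0226]
disc 0.0526762019164877 ((522.9788208007812, 189.84664916992188), 32.2578239440918)
```

Request:
step_arm(
  commands=[
    {"grip": 0,"dp": [0,0,-0.0003],"angular": [0,0,0]},
    {"grip": 0,"dp": [0,0,-0.0003],"angular": [0,0,0]},
    {"grip": 0,"dp": [0,0,0],"angular": [0,0,0]},
  ],
)

```text
time_s: 21.2
ee_pos: [0.5238, 0.1926, 0.0546]
tcp_rot: [-2.614, -1.742, -0.0]
wrist_force: [-2.3, 0.1, 4.2]
opening: 0.0137
finger_force: 30.0
```

Request:
step_arm(
  commands=[
    {"grip": 0,"dp": [0,0,0.0003],"angular": [0,0,0]},
    {"grip": 0.2,"dp": [0,0,0],"angular": [0,0,0]},
    {"grip": 0.3,"dp": [0,0,0],"angular": [0,0,0]},
    {"grip": 0.4,"dp": [0,0,0],"angular": [0,0,0]},
    {"grip": 0.4,"dp": [0,0,0],"angular": [0,0,0]},
    {"grip": 0.4,"dp": [0,0,0.003],"angular": [0,0,0]},
    {"grip": 0.4,"dp": [0,0,0.006],"angular": [0,0,0]},
    {"grip": 0.4,"dp": [0,0,0.01],"angular": [0,0,0]},
    {"grip": 0.4,"dp": [0,0,0.015],"angular": [0,0,0]},
    {"grip": 0.4,"dp": [0,0,0.025],"angular": [0,0,0]},
    {"grip": 0.4,"dp": [0,0,0.03],"angular": [0,0,0]},
    {"grip": 0.4,"dp": [0,0,0.04],"angular": [0,0,0]},
    {"grip": 0.4,"dp": [0,0,0.04],"angular": [0,0,0]},
    {"grip": 0.4,"dp": [0,0,0.03],"angular": [0,0,0]},
    {"grip": 0.4,"dp": [0,0,0],"angular": [0,0,0]},
    {"grip": 0.4,"dp": [0,0,0],"angular": [0,0,0]},
  ],
)

```text
time_s: 23.2
ee_pos: [0.5232, 0.1925, 0.2534]
tcp_rot: [-2.614, -1.742, 0.001]
wrist_force: [0.1, 0.0, 1.5]
opening: 0.0353
finger_force: 0.0
```

```bash
python3 - <<'E'
from h import *
c=arm.capture("wrist");P=cloud(c);hsv=cv2.cvtColor(c["color"],cv2.COLOR_BGR2HSV)
n=(abs(P[...,0]-.524)<.05)&(abs(P[...,1]-.193)<.05)
for a,b in((.046,.058),(.072,.085)):
    q=P[n&(P[...,2]>a)&(P[...,2]<b)];print(len(q),q.mean(0).round(4),cv2.minAreaRect((q[:,:2]*1000).astype(np.float32)),cv2.minEnclosingCircle((q[:,:2]*1000).astype(np.float32))[0])
cv2.imwrite("pics/w4.png",c["color"]);print(arm.sense()["ee_pos"])
E
```

```text
1496 [0.5247 0.1962 0.0519] ((524.091796875, 193.81326293945312), (66.33680725097656, 66.52603912353516), 80.67057800292969) (523.85986328125, 193.84889221191406)
428 [0.5243 0.1946 0.0777] ((523.9356079101562, 193.86373901367188), (49.56756591796875, 12.792753219604492), 67.62324523925781) (523.43798828125, 194.06019592285156)
[0.52294917 0.19241415 0.25286591]
```

View pics/w4.png

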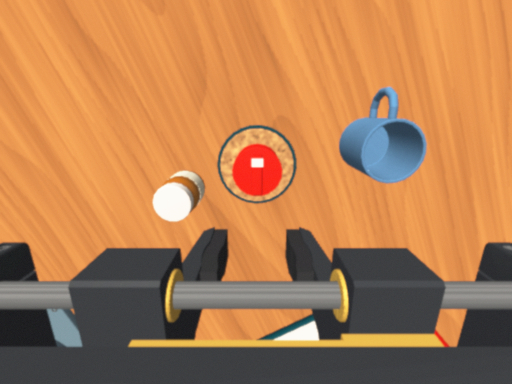

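The cap stands upright at (257,169), centred on the coaster. The mug and jar are standing undisturbed and the gripper is clear.

```bash
python3 -c "
from rig import arm
print(arm.job_done())"
```

```text
the job is handed in; nothing more can be done
None
```

The cap was pressed to its stop, turned 60° anticlockwise at about 16–22 N (it dipped below the 19 N lower limit early in the turn), lifted off and set down at about 4 N, grip up, in the middle of the coaster; the mug and jar still stand, the sauce bottle was not re-checked, and the job was handed in after about 23 s of the 67 s.

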